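# Stand up the fallen bottles and log the tray

## Task

Stand every fallen bottle upright on the blue stock tray. Then take the scanner from its pad, hold it level and still for two seconds with its red window about 8 cm from the bar-code label at the tray's left end and pointing squarely at the middle of it, and lay the scanner back on its pad, lengthwise and right way up. Leave the brass bell and the metal lyre to the left of the work where they are.

Things in the scene. Friction and masses are not known exactly. Their poses are not given: they have to be found in the camera images.
- oil_a: oil bottle, 90 g: cream round body 32 mm in diameter and 76 mm tall with a blue label, red dropper cone 20 mm thick above it, 102 mm in all. Origin: centre of its underside; z runs from the underside to the cap. At the start it lies on its side on the bench (its axis 16 mm above it), cap roughly towards the robot. May be absent. Grip it by the body.
- oil_b: oil bottle, 90 g: cream round body 32 mm in diameter and 76 mm tall with a blue label, red dropper cone 20 mm thick above it, 102 mm in all. Origin: centre of its underside; z runs from the underside to the cap. At the start it lies on its side on the bench (its axis 16 mm above it), cap roughly towards the robot. May be absent. Grip it by the body.
- white_a: white plastic bottle, 170 g: round body 41 mm in diameter and 88 mm tall with black screw cap 31 mm in diameter above it, 109 mm in all. Origin: centre of its underside; z runs from the underside to the cap. At the start it lies on its side on the bench (its axis 20 mm above it), cap roughly towards the robot. May be absent. Grip it by the body.
- white_b: white plastic bottle, 170 g: round body 41 mm in diameter and 88 mm tall with black screw cap 31 mm in diameter above it, 109 mm in all. Origin: centre of its underside; z runs from the underside to the cap. At the start it lies on its side on the bench (its axis 20 mm above it), cap roughly towards the robot. May be absent. Grip it by the body.
- stock_tray: fixed shallow blue tray, black floor, 180 mm (x) by 250 mm (y); floor 4 mm above the bench, rim 9 mm high, 4 mm thick. Origin: centre of its underside; x points away from the robot, y to the left. The label plate stands on a post off its left (+y) end. A fixed vice, 112 mm tall, stands at its right front (world x below 0.36, y -0.26 to -0.16 m): keep the arm above it.
- label (a point): middle of the bar-code label, 64 x 46 mm, on an upright plate (74 x 56 mm, the lower edge 72 mm above the bench) beside the tray's far left corner; in the tray's frame at (69, 158, 100) mm. The label faces the tray's -x (towards the robot); this frame has the tray's axes.
- scanner: cordless bar-code scanner, 140 g, straight grey body 150 mm long (x, from -75 to +75 mm), 44 to 46 mm wide (y) and 28 mm high (z), the body itself 1 to 27 mm above its underside, black nose with red window at the +x end. Origin: centre of its underside; z is up when right way up. It can be gripped across its width from above. Its beam leaves the window along +x.
- window (a point): middle of the scanner's red window; in the scanner's frame at (75, 0, 14) mm.
- beam_point (a point): the point of best reading, 80 mm in front of the window on the beam; in the scanner's frame at (155, 0, 14) mm.
- scanner_pad: fixed black rubber pad with a thin yellow outline, 210 mm (x) by 66 mm (y), 6 mm thick, on which the scanner lies at the start. Origin: centre of its underside on the bench; the scanner lies along x. (Left of the bottles a fixed flat steel plate, 18 mm high, covers world x below 0.52, y above 0.254 m.)
- lyre: flat metal music clip (lyre), 65 x 130 mm, 12 mm high, lying to the left of the work; origin at the middle of its underside. A bystander, not part of the job.
- bell_flare: brass bell standing on its 97 mm wide rim, 111 mm high; origin at the centre of its underside. A bystander, not part of the job.

How it is judged (in metres and radians):
On the way, in this order (a step that is already met when the one before it is completed fails the run):
1. every bottle that is there stands upright and at rest on the floor of the tray (angle between each of oil_a, oil_b, white_a, white_b's own z axis and vertical below 0.09 rad and linear speed of each of oil_a, oil_b, white_a, white_b below 0.02 m/s and x of oil_a in the frame of stock_tray between -0.086 and 0.086 m and y of oil_a in the frame of stock_tray between -0.121 and 0.121 m and z of oil_a in the frame of stock_tray between -0.002 and 0.008 m and height (world z) of each of oil_a, oil_b, white_a, white_b below 0.02 m and x of oil_b in the frame of stock_tray between -0.086 and 0.086 m and y of oil_b in the frame of stock_tray between -0.121 and 0.121 m and z of oil_b in the frame of stock_tray between -0.002 and 0.008 m and x of white_a in the frame of stock_tray between -0.086 and 0.086 m and y of white_a in the frame of stock_tray between -0.121 and 0.121 m and z of white_a in the frame of stock_tray between -0.002 and 0.008 m and x of white_b in the frame of stock_tray between -0.086 and 0.086 m and y of white_b in the frame of stock_tray between -0.121 and 0.121 m and z of white_b in the frame of stock_tray between -0.002 and 0.008 m), for 0.3 s.
2. the scanner is held still, its beam point within 20 mm sideways, 16 mm up or down and 35 mm in depth of the label's middle, its beam within 0.22 rad of square to the label, for 1 s (x of beam_point in the frame of label between -0.035 and 0.035 m and y of beam_point in the frame of label between -0.02 and 0.02 m and z of beam_point in the frame of label between -0.016 and 0.016 m and x of window in the frame of label below -0.03 m and angle between the x axis of scanner and the x axis of stock_tray, either way round below 0.22 rad and linear speed of scanner below 0.03 m/s and angular speed of scanner below 0.25 rad/s), for 1 s.
At the end, for the whole second after the job is handed in: Every bottle stands upright (within 0.09 rad) and at rest on the tray floor inside the rim; the scanner lies at rest and right way up on its pad, its middle within 40 mm lengthwise and 25 mm sideways of the pad's middle, along the pad within 0.3 rad either way round (all of step 1 and x of scanner in the frame of scanner_pad between -0.04 and 0.04 m and y of scanner in the frame of scanner_pad between -0.025 and 0.025 m and z of scanner in the frame of scanner_pad between 0.002 and 0.01 m and angle between the x axis of scanner and the x axis of scanner_pad, either way round below 0.3 rad and angle between scanner's own z axis and vertical below 0.1 rad and linear speed of scanner below 0.02 m/s); the robot touches nothing.
It fails at once if bell or lyre moved by more than 5 cm (distance of any of bell_flare, lyre from where it was at the start of the episode above 0.05 m).
Of oil_a, oil_b, white_a, white_b only 3 to 4 are there at a start; the rules pass over those that are not, and their reading is None.
At some moment in a run one of scanner may be knocked a few centimetres aside while the robot is not near it.
It also fails if it takes over 210 s, if anything falls off the work surface, if the arm or the gripper's body presses on something with over 40 N, if the wrist force passes 120 N, or if a joint passes its speed limit or range.

## Robot

A 6-joint arm with a two-finger parallel gripper is mounted at the origin on a cart in front of the work surface, level with it; the furniture and walls round the work are solid. World frame = base frame: x ahead of the robot, y to its left, z up, the work surface at z = 0. Lengths are in m, angles in degrees, forces in N, time in s.
With the tool pointing down it reaches from about 0.325 to 0.9 m from the base axis. Payload 3.5 kg.
Tool frame: the origin (TCP) lies where the fingers leave the gripper's body, on its centre line; the fingertips stand 73 mm ahead of it and the grasp point (between the pads) lies 54 mm ahead of it; z points along the fingers, y is the line along which they close (so a half turn about z gives the same grasp; the last joint's range is limited). The gripper opens to 85 mm and grips with 20 to 120 N. Pads are 22 mm wide; open, the fingers measure 114 mm over their backs; the gripper's body (76 mm by 85 mm) begins 54 mm behind the grasp point. The pads swing forward as they close: fully open they stand 13 mm farther back than shut.
Start: joints at [68.216, 15.837, -1.513, 72.651, 0, 84.076], TCP at [0.171, 0.601, 0.304] pointing down, gripper open.
Joint ranges: [-178.77, 178.77], [-48.84, 107.48], [-61.69, 71.31], [-111.58, 123.2], [-90, 87.43], [-180, 180]. Speed limits (degrees/s): [147.25, 147.25, 180, 180, 180, 180].

## Interface

Orientations are given as [roll, pitch, yaw] about the fixed x, y, z axes, in that order (R = Rz(yaw) Ry(pitch) Rx(roll)).
In Python, from station import env gives the robot as it stands. Calls block until the motion is done:
- env.move_pose(position, orientation): joint-space move of the TCP to a pose.
- env.move_l(position, rot=None, rate=0.15, force_limit=None): straight line of the TCP; rot=None keeps the orientation; rate is the mean speed in m/s. With force_limit (N) it stops when the force on the tool has changed by that much, and returns True; else False.
- env.goto_joints(angles): joint-space move.
- env.set_gripper(opening, grip_force=None): finger opening in m; grip_force is the grip in N (None keeps the last); returns when the fingers have stopped.
- env.hold(seconds).
- env.ik(position, orientation): joint angles nearest the present ones, or None.
- env.state(): the state.
- env.read_camera(name): name is "side" or "top"; returns the picture (420x560x3 uint8, red, green, blue); there is no depth.
- env.camera_model(name): a dict with "vfov" (degrees; the focal length in pixels is half the picture's height over the tangent of half this angle, whatever the lens; pixels are square), "cx", "cy" (the principal point, pixels), "R" (3x3) and "t" (3): a world point X has camera coordinates R X + t. Camera axes: x right, y down, z forward; pixel columns grow to the right and rows downward; lengths in m; the calibration is good to about 2 mm. A picture is of the moment at which its call begins. camera_model takes no time and is no camera call.
A pose or a line that the arm cannot do raises env.IKError and nothing moves.
- env.close_job(): hands the job in; it is judged then, once.
The state is a dict: "t": time; "joints": joint angles; "joint_vel": joint speeds; "tau": joint torques, N m; "tool_pos": TCP position; "tool_rot": TCP orientation; "force": force on the tool from outside, world axes, zero at the start; "ft_torque": the same for the moment, N m; "opening": finger opening in m; "grasp_force": force on a finger pad.
Only numpy, scipy, OpenCV 4.12 (cv2) and the standard library are available. Lean on these libraries where they do the work, as an engineer would, in place of code of your own. Each camera call takes 0.05 s, during which the arm holds its last target. There are 200 camera calls.

## Working session

There is one attempt and no reset: what is moved stays moved. The work goes in short steps, each a Python script; the robot and the scene stay as the last script left them, time stands still between calls to the robot, and variables do not carry over. Pictures are saved under pics/ and viewed, at most 14 in all, crops included, and the job is handed in when it is done.

```bash
ls; mkdir -p pics; python3 - <<'E'
from station import env
import cv2
for n in("side","top"):
    m=env.camera_model(n);print(n,m)
    cv2.imwrite(f"pics/{n}0.png",env.read_camera(n)[:,:,::-1])
print(env.state())
E
```

```text
pics
side {'vfov': 45.413195054121594, 'cx': 277.75987527698135, 'cy': 215.00313344652236, 'R': array([[-0.91073167, -0.41299003, -0.00265636],
       [-0.25969474,  0.57766017, -0.77386521],
       [ 0.32113309, -0.70409372, -0.63334475]]), 't': array([0.59420717, 0.11559637, 1.22135251])}
top {'vfov': 55.92061315477396, 'cx': 283.12092921929764, 'cy': 215.35543043586668, 'R': array([[ 0.0245917 , -0.99938434, -0.02502393],
       [-0.99104265, -0.02108448, -0.13187083],
       [ 0.13126202,  0.02804271, -0.990951  ]]), 't': array([0.18533255, 0.59083651, 1.18855614])}
{'t': 0.1, 'joints': array([ 6.82159108e+01,  1.58748274e+01, -1.58896817e+00,  7.26487889e+01,
       -7.47492888e-04,  8.40758195e+01]), 'joint_vel': array([ 0.11345653, -0.04921433,  0.18728519,  0.00328332,  0.09083119,
        0.0590163 ]), 'tau': array([-5.64639540e-04, -4.46709716e+01,  2.96128285e+01,  8.48207215e-03,
       -1.39545400e-04,  1.63152589e-05]), 'tool_pos': array([0.17061185, 0.60069907, 0.30286966]), 'tool_rot': array([-1.79887940e+02, -1.08765990e-02,  1.64140081e+02]), 'force': array([ 0.7443616 , -0.36257015, -0.87850767]), 'ft_torque': array([ 0.015353  , -0.0171012 ,  0.02096985]), 'grasp_force': 0.0, 'opening': 0.0853629928103924}
```

View pics/top0.png

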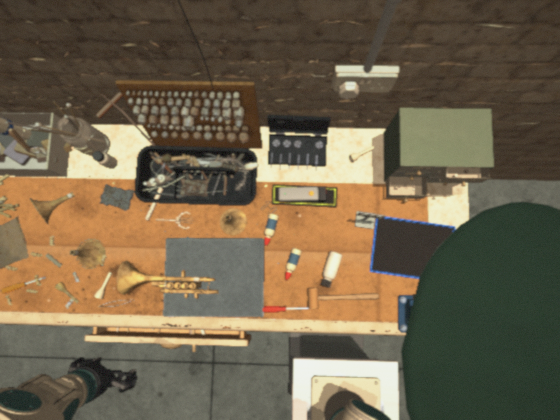

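View pics/side0.png

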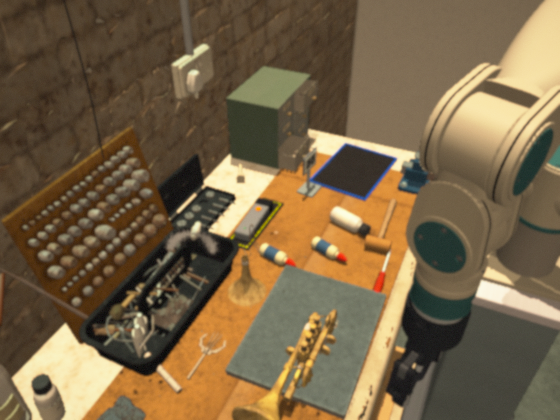

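Three bottles are there: two oils near top pixels (271,228) and (292,263), and one white near (331,268). The scanner pad is at (304,195) and the tray's left edge is near column 373. A lamp hides the right part of the tray. I'll zoom in on both views.

```bash
python3 - <<'E'
import cv2
a=cv2.imread("pics/top0.png")[175:325,255:455];cv2.imwrite("pics/topc.png",cv2.resize(a,None,fx=4,fy=4,interpolation=cv2.INTER_CUBIC))
a=cv2.imread("pics/side0.png")[135:285,225:425];cv2.imwrite("pics/sidec.png",cv2.resize(a,None,fx=4,fy=4,interpolation=cv2.INTER_CUBIC))
E
```

```text
(no output)
```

View pics/topc.png

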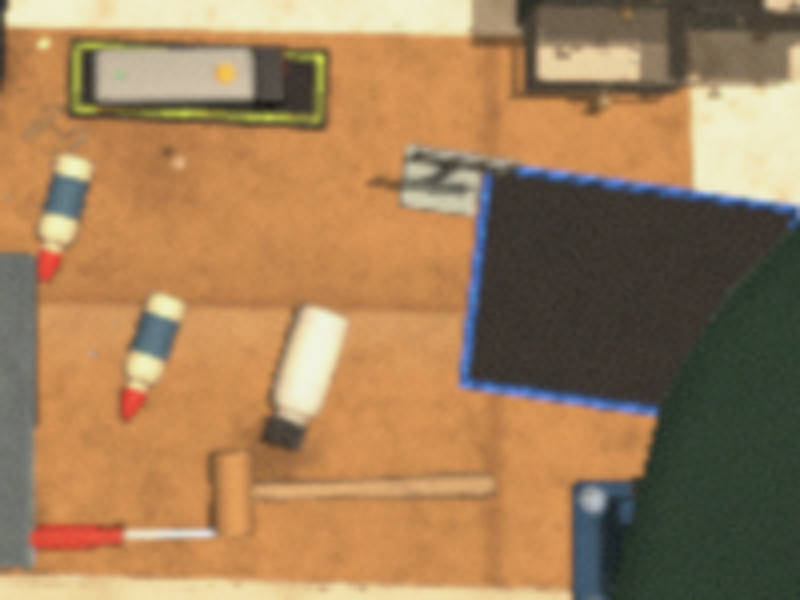

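View pics/sidec.png

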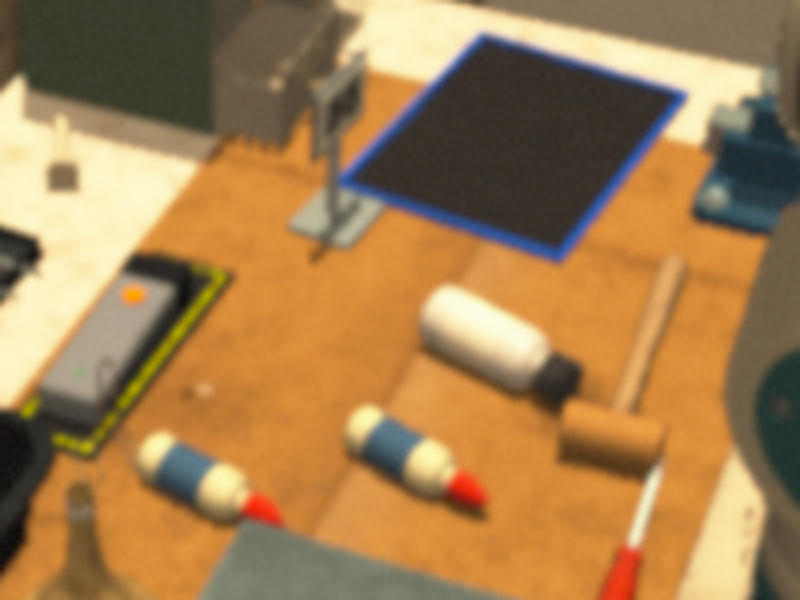

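```bash
cat > h.py <<'E'
from station import env
import numpy as np
O={"top":(255,175),"side":(225,135)}
def ray(n,u,v):
    m=env.camera_model(n);f=210/np.tan(np.radians(m["vfov"]/2));R=np.array(m["R"]);t=np.array(m["t"])
    return -R.T@t,R.T@np.array([(u-m["cx"])/f,(v-m["cy"])/f,1])
def at(n,u,v,z):
    c,d=ray(n,u,v);return c+d*(z-c[2])/d[2]
def crop(n,x,y,z):
    return at(n,(x+.5)/4-.5+O[n][0],(y+.5)/4-.5+O[n][1],z)
def pix(n,X):
    m=env.camera_model(n);f=210/np.tan(np.radians(m["vfov"]/2));p=np.array(m["R"])@X+m["t"]
    return p[0]/p[2]*f+m["cx"],p[1]/p[2]*f+m["cy"]
E
python3 - <<'E'
from h import *
np.set_printoptions(precision=4,suppress=True)
P=[("top","trayFL",487,170,.009),("side","trayFL",340,180,.009),("top","trayNL",463,386,.009),("side","trayNL",562,258,.009),("top","trayFR",798,208,.009),("side","trayFR",483,37,.009),("side","trayNR",686,95,.009),
("top","oaB",75,156,.016),("side","oaB",143,455,.016),("top","oaT",46,278,.016),("side","oaT",283,523,.016),
("top","obB",168,296,.016),("side","obB",355,425,.016),("top","obT",130,416,.016),("side","obT",486,500,.016),
("top","wB",325,311,.02),("side","wB",430,312,.02),("top","wT",282,442,.02),("side","wT",570,385,.02),
("top","pad1",72,40,.006),("top","pad2",328,52,.006),("top","pad3",325,127,.006),("top","pad4",70,115,.006),("side","pad2",229,272,.006),("side","pad3",90,455,.006),
("top","scTail",95,75,.033),("top","scNose",285,77,.033),("top","bell",(232-255)*4,(221-175)*4,.08)]
for n,k,x,y,z in P: print(n,k,crop(n,x,y,z)[:2])
E
```

```text
top trayFL [ 0.5914 -0.0961]
side trayFL [ 0.5951 -0.1008]
top trayNL [ 0.4212 -0.0765]
side trayNL [ 0.4188 -0.0767]
top trayFR [ 0.5664 -0.3391]
side trayFR [ 0.563  -0.3355]
side trayNR [ 0.3913 -0.3179]
top oaB [0.5947 0.2307]
side oaB [0.5946 0.2313]
top oaT [0.4974 0.2508]
side oaT [0.4929 0.2503]
top obB [0.4855 0.1546]
side obB [0.4853 0.152 ]
top obT [0.3918 0.1822]
side obT [0.3891 0.1822]
top wB [0.4765 0.0323]
side wB [0.4789 0.031 ]
top wT [0.3751 0.0646]
side wT [0.3724 0.0643]
top pad1 [0.6907 0.2363]
top pad2 [0.6848 0.0298]
top pad3 [0.6237 0.0318]
top pad4 [0.6292 0.2362]
side pad2 [0.6263 0.0298]
side pad3 [0.6297 0.2354]
top scTail [0.6572 0.2158]
top scNose [0.6585 0.0663]
top bell [0.562  0.3526]
```

Both cameras agree to about 4 mm, and the sizes check out: oil length 0.101 m, white 0.108 m, tray about 0.175 x 0.24 m. The plan is to grip each bottle with the tool leaning forward, roll it upright and lower it onto the tray. First I'll search for arm poses that can do this.

```bash
cat > plan.py <<'E'
from h import *
from scipy.spatial.transform import Rotation as Ro
C=np.array([.4923,-.2075]); YAW=-6.8
c_,s_=np.cos(np.radians(YAW)),np.sin(np.radians(YAW)); RT=np.array([[c_,-s_],[s_,c_]])
tray=lambda x,y: C+RT@[x,y]
B={"oil_a":((.5946,.231),(.495,.2505),.016,.045),"oil_b":((.4854,.1533),(.3905,.1822),.016,.045),"white":((.4777,.0317),(.3738,.0645),.0205,.046)}
G=.054
def rpy(R): return Ro.from_matrix(R).as_euler("xyz",degrees=True)
def plan(name,dst,a,az,sgn,gz=.025):
    b,t,r,s=B[name]; b=np.array(b);t=np.array(t); d=np.append((t-b)/np.linalg.norm(t-b),0); a=np.radians(a); up=np.array([0,0,1.])
    z=-np.cos(a)*up-np.sin(a)*d; y=sgn*np.cross(up,d); R=np.column_stack([np.cross(y,z),y,z])
    g=np.append(b,0)+d*s+up*gz; p=g-G*z
    Bp=np.column_stack([np.cross(y,d),y,d])                    # bottle frame lying
    az=np.radians(az); h=np.array([np.cos(az),np.sin(az),0])
    # upright: tool horizontal direction h ; horizontal part of z in bottle frame is along Bp x axis sign
    zb=Bp.T@z; xb=np.sign(zb[0])*h; Bq=np.column_stack([xb,np.cross(up,xb),up])
    R2=Bq@Bp.T@R; o=np.append(tray(*dst),.004)
    p2=o+Bq@Bp.T@(p-np.append(b,r)); return p,R,p2,R2
E
python3 - <<'E'
from plan import *
D={"oil_a":(.02,-.005),"oil_b":(.02,.07),"white":(.02,-.075)}
def vice(p,R):
    for k in np.linspace(-.02,.25,20):
        q=p-R[:,2]*k; rad=.06
        if q[0]<.36+rad and -.26-rad<q[1]<-.16+rad and q[2]<.112+rad: return False
    return True
for n in B:
  for a in (30,40,50):
    for az in range(-110,31,20):
      for s in (1,-1):
        p,R,p2,R2=plan(n,D[n],a,az,s); u=np.array([0,0,.13])
        J=[env.ik(q,rpy(M)) for q,M in((p,R),(p-.08*R[:,2],R),(p+u,R),(p2+u,R2),(p2,R2))]
        if any(j is None for j in J): continue
        print(n,a,az,s,vice(p2,R2),np.round(J[2]).astype(int),np.round(J[3]).astype(int),np.round(p2,3))
E
```

```text
oil_a 30 -110 1 True [  25    6  -33   27  -17 -148] [ -5  27 -13  74 -57 119] [ 0.531 -0.162  0.076]
oil_a 30 -110 -1 True [ 25   6 -33  27 -17  32] [ -5  27 -13  74 -57 -61] [ 0.531 -0.162  0.076]
oil_a 30 -90 1 True [  25    6  -33   27  -17 -148] [ -4  15 -31  38 -60  82] [ 0.512 -0.159  0.076]
oil_a 30 -90 -1 True [ 25   6 -33  27 -17  32] [ -4  15 -31  38 -60 -98] [ 0.512 -0.159  0.076]
oil_a 30 -70 1 True [  25    6  -33   27  -17 -148] [ -7   5 -47   0 -51  45] [ 0.492 -0.162  0.076]
oil_a 30 -70 -1 True [ 25   6 -33  27 -17  32] [  -7    5  -47    0  -51 -135] [ 0.492 -0.162  0.076]
oil_a 30 10 1 False [  25    6  -33   27  -17 -148] [-54   0 -53   0  51 -45] [ 0.457 -0.225  0.076]
oil_a 30 10 -1 False [ 25   6 -33  27 -17  32] [-54   0 -53   0  51 135] [ 0.457 -0.225  0.076]
oil_a 30 30 1 False [  25    6  -33   27  -17 -148] [-57  10 -38  37  60 -83] [ 0.463 -0.243  0.076]
oil_a 30 30 -1 False [ 25   6 -33  27 -17  32] [-57  10 -38  37  60  97] [ 0.463 -0.243  0.076]
oil_a 40 -110 1 True [  28    4  -39   13  -24 -148] [ -7  22 -15  68 -48 109] [ 0.529 -0.168  0.084]
oil_a
[... 5588 characters left out ...]
 0.077]
white 30 -70 -1 True [  4 -15 -51  26 -11  19] [ -17    5  -49  -10  -44 -146] [ 0.486 -0.236  0.077]
white 30 -10 1 False [   4  -15  -51   26  -11 -161] [-53  -1 -57 -18  36 -25] [ 0.453 -0.275  0.077]
white 30 -10 -1 False [  4 -15 -51  26 -11  19] [-53  -1 -57 -18  36 155] [ 0.453 -0.275  0.077]
white 30 10 1 False [   4  -15  -51   26  -11 -161] [-60   5 -46   8  54 -53] [ 0.453 -0.293  0.077]
white 30 10 -1 False [  4 -15 -51  26 -11  19] [-60   5 -46   8  54 127] [ 0.453 -0.293  0.077]
white 30 30 1 True [   4  -15  -51   26  -11 -161] [-61  16 -30  47  60 -93] [ 0.459 -0.31   0.077]
white 30 30 -1 True [  4 -15 -51  26 -11  19] [-61  16 -30  47  60  87] [ 0.459 -0.31   0.077]
```

Feasible. I'll use azimuth -70 with closing sign -1, and start with the white bottle, which goes to the right end of the tray.

```bash
cat > do.py <<'E'
from plan import *
import cv2
u=np.array([0,0,.13])
def pick(name,dst,a,op,az=-70,s=-1):
    p,R,p2,R2=plan(name,dst,a,az,s)
    env.set_gripper(op)
    env.move_pose(p+u,rpy(R)); 
    print("down",env.move_l(p,rate=.12,force_limit=12),env.state()["tool_pos"]-p)
    env.set_gripper(0,grip_force=40); st=env.state();print("grip",st["opening"],st["grasp_force"])
    env.move_l(p+u,rate=.15)
    env.move_pose(p2+u,rpy(R2)); st=env.state();print("above",st["t"],st["opening"],st["grasp_force"])
    return p2,R2
def snap(n,fn,box,k=4):
    x,y,w,h=box; im=env.read_camera(n)[y:y+h,x:x+w,::-1]
    cv2.imwrite("pics/"+fn,cv2.resize(im,None,fx=k,fy=k,interpolation=cv2.INTER_CUBIC))
E
python3 - <<'E'
from do import *
pick("white",(.02,-.075),30,.058)
snap("side","w1.png",(270,80,200,150))
E
```

```text
down False [0.00058572 0.0001124  0.00051808]
grip 0.038661919030311756 39.47246041148901
above 7.7083 0.03909524497055053 40.3461825940758
```

View pics/w1.png

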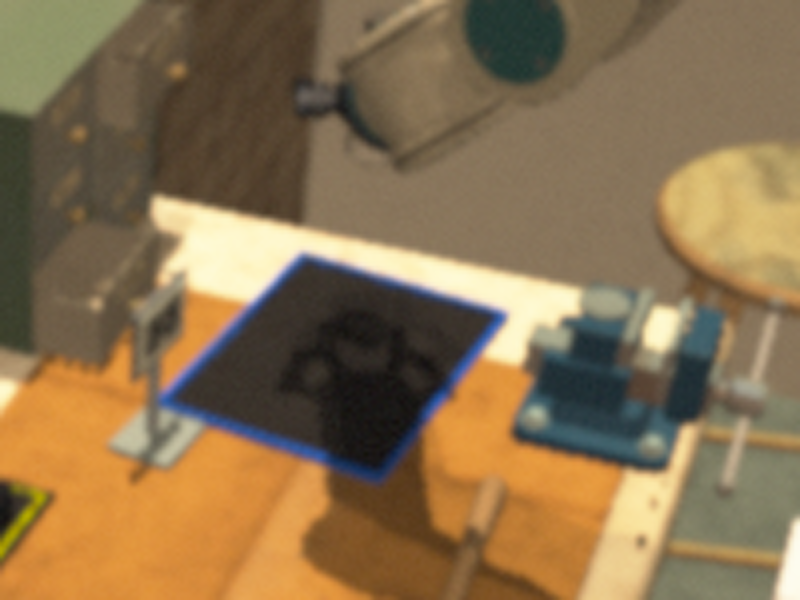

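```bash
python3 - <<'E'
from do import *
st=env.state(); print(st["tool_pos"],st["tool_rot"],st["joints"],st["opening"],st["grasp_force"])
R=Ro.from_euler("xyz",st["tool_rot"],degrees=True).as_matrix();print(R[:,2])
print(pix("side",st["tool_pos"]),pix("side",st["tool_pos"]+R[:,2]*.054),pix("top",st["tool_pos"]))
for n in("side","top"): cv2.imwrite(f"pics/{n}2.png",env.read_camera(n)[:,:,::-1])
a=np.hstack([cv2.imread(f"pics/{n}2.png") for n in("side","top")]);cv2.imwrite("pics/both2.png",cv2.resize(a,(800,300),interpolation=cv2.INTER_AREA))
E
```

```text
[ 0.48578184 -0.23599728  0.20698711] [-179.97359647  -59.99264725  -70.00639944] [ -16.59374169    4.95224746  -49.12715779  -10.00432827  -44.03105073
 -146.04567817] 0.03899766611906839 40.34646472893655
[ 0.29651832 -0.8136128  -0.50011108]
(np.float64(366.12912706406706), np.float64(105.89753729346465)) (np.float64(364.1669091391683), np.float64(106.89838322482946)) (np.float64(445.82039217418367), np.float64(248.46410984019565))
```

View pics/both2.png

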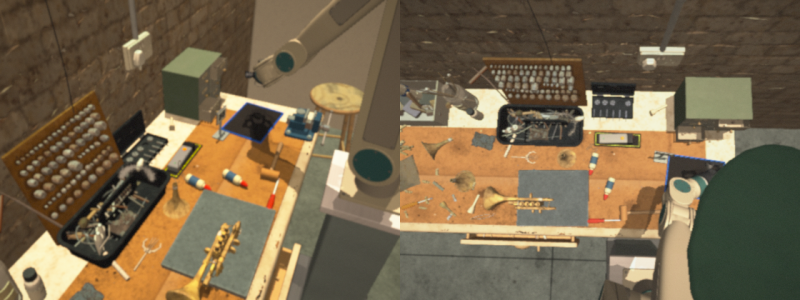

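The hand hides the bottle in the side view, but the grip reading is right: opening 39 mm, steady at 40 N. I'll lower it onto the tray, release, back off and check.

```bash
cat >> do.py <<'E'
def place(p2,R2,op):
    env.move_l(p2+[0,0,.02],rate=.12)
    hit=env.move_l(p2-[0,0,.012],rate=.03,force_limit=4); print("touch",hit,env.state()["tool_pos"][2]-p2[2])
    env.hold(.2); env.set_gripper(op); env.hold(.3)
    e=env.state()["tool_pos"]; env.move_l(e-.10*R2[:,2],rate=.12); env.move_l(e-.10*R2[:,2]+[0,0,.1],rate=.2)
    print("t",env.state()["t"])
E
python3 - <<'E'
from do import *
p,R,p2,R2=plan("white",(.02,-.075),30,-70,-1)
place(p2,R2,.058)
p,R,_,_=plan("oil_a",(.02,-.005),40,-70,-1)
env.move_pose(p+u,rpy(R))
snap("side","w2.png",(270,80,200,150))
E
```

```text
touch True -0.002673474253162403
t 12.1333
```

View pics/w2.png

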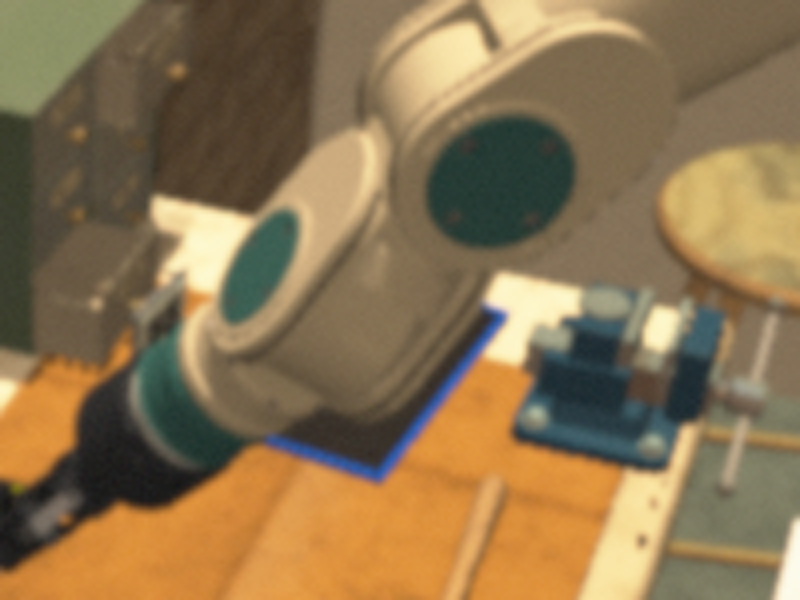

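The arm blocks this view. Contact came at the expected height, so I'll carry on with oil_a and check both from a clear pose.

```bash
python3 - <<'E'
from do import *
p2,R2=pick("oil_a",(.02,-.005),40,.05)
place(p2,R2,.05)
env.goto_joints([60,15,-20,72,0,30])
snap("side","w3.png",(270,80,200,150))
E
```

```text
down False [0.00061072 0.0003407  0.00080231]
grip 0.02937423404122965 39.23912973725237
above 20.125 0.02939982675737836 39.974034976330586
touch True -0.0017808805264486194
t 24.3917
```

View pics/w3.png

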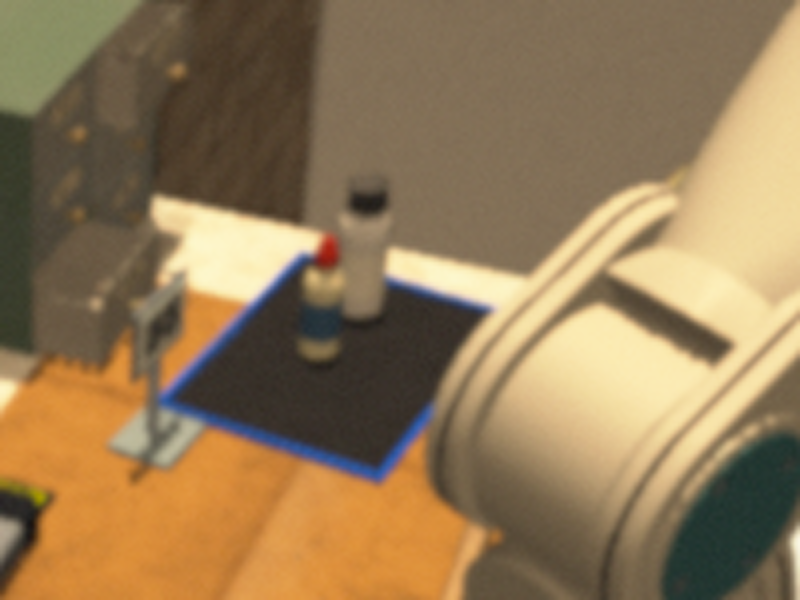

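Both stand upright on the tray: the white bottle at crop (365,250) and the oil bottle at (322,300). Now oil_b, followed by a look at the scanner from a clear pose.

```bash
python3 - <<'E'
from do import *
p2,R2=pick("oil_b",(.02,.065),40,.05)
place(p2,R2,.05)
env.goto_joints([-10,-5,-40,60,0,0])
snap("top","s4.png",(255,175,200,150))
st=env.state(); print(st["t"],st["tool_pos"])
E
```

```text
down False [0.00046081 0.00036285 0.00048274]
grip 0.02969100690713147 39.397247498854995
above 33.2333 0.029392720134568156 39.537721909582615
touch True -0.0013403838021234932
t 37.4917
39.175 [0.34009124 0.00557465 0.18663577]
```

View pics/s4.png

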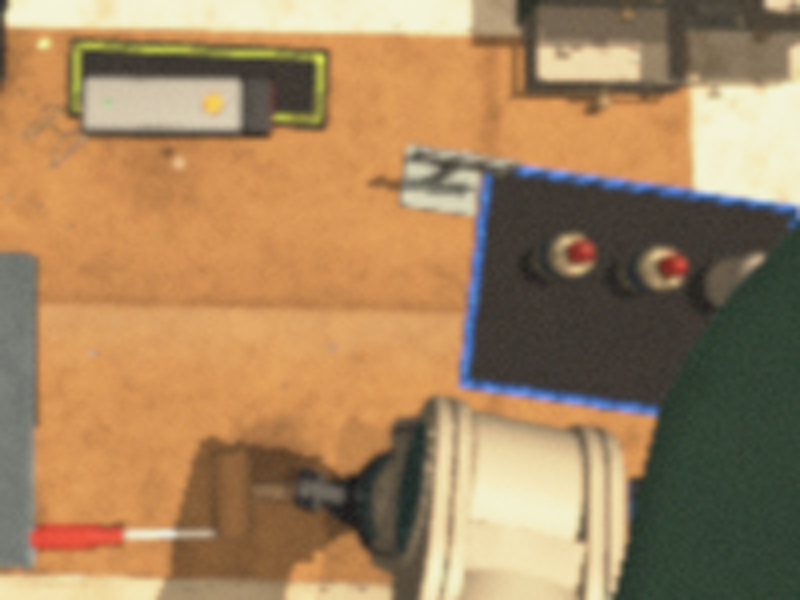

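All three bottles are upright. The scanner has been knocked towards the robot: its top now runs from crop (83,104) to (270,106), about 16 mm off the pad's centre line. Next I'll grip it across its width.

```bash
cat > scan.py <<'E'
from do import *
t_=crop("top",83,104,.034); n_=crop("top",270,106,.034); c=(t_+n_)/2; d=n_-t_
YS=np.degrees(np.arctan2(d[1],d[0]))
pad=np.mean([crop("top",*q,.006) for q in((72,40),(328,52),(325,127),(70,115))],0)
dp=crop("top",328,52,.006)-crop("top",72,40,.006)+crop("top",325,127,.006)-crop("top",70,115,.006); YP=np.degrees(np.arctan2(dp[1],dp[0]))
x_=np.append(RT@[1,0],0); label=np.append(tray(.069,.158),.1)
H=label-.155*x_; H[2]=.086                     # scanner origin when reading
def tool(o,yaw,fl):    # scanner origin (underside), scanner yaw -> TCP pose
    return np.array([o[0],o[1],o[2]+.023+G]),[180,0,(yaw+fl+180)%360-180]
E
python3 - <<'E'
from scan import *
print("scanner",c,YS,np.linalg.norm(d),"pad",pad,YP,"label",label,"H",H)
for fl in(0,180):
    for o,y in(([*c[:2],.006],YS),([*c[:2],.15],YS),(H,YAW),(H+[0,0,.06],YAW)): print(fl,env.ik(*tool(o,y,fl)))
E
```

```text
scanner [0.6343215 0.1512092 0.034    ] -89.45649863845544 0.14671893405767475 pad [0.65709415 0.13351432 0.006     ] -91.58928531701243 label [ 0.57952245 -0.05878132  0.1       ] H [ 0.42561279 -0.04042871  0.086     ]
0 [  7.73138714  28.95652192 -11.280106    49.76337208   0.
 -82.81211422]
0 [  7.73138714  21.19448849  -3.67426932  65.13124219   0.
 -82.81211422]
0 [-14.10339017   3.10430597 -35.32121899  51.57447504   0.
 172.69660983]
0 [-14.10339017  -0.85874031 -31.05569055  59.80304976   0.
 172.69660983]
180 [  7.73138714  28.95652192 -11.280106    49.76337208   0.
  97.18788578]
180 [ 7.73138714 21.19448849 -3.67426932 65.13124219  0.         97.18788578]
180 [-14.10339017   3.10430597 -35.32121899  51.57447504   0.
  -7.30339017]
180 [-14.10339017  -0.85874031 -31.05569055  59.80304976   0.
  -7.30339017]
```

```bash
python3 - <<'E'
from scan import *
env.set_gripper(.08)
o=np.array([*c[:2],.006])
p,r=tool(o+[0,0,.14],YS,180); env.move_pose(p,r)
p,r=tool(o,YS,180); print(env.move_l(p,rate=.1,force_limit=10),env.state()["tool_pos"]-p)
env.set_gripper(0,grip_force=60); st=env.state(); print(st["opening"],st["grasp_force"])
p,r=tool(o+[0,0,.14],YS,180); env.move_l(p)
p,r=tool(H+[0,0,.06],YAW,180); env.move_pose(p,r)
p,r=tool(H,YAW,180); env.move_l(p,rate=.08)
st=env.state(); print(st["t"],st["opening"],st["grasp_force"],st["tool_pos"]-p,st["tool_rot"],r)
snap("side","h5.png",(245,100,200,150))
snap("top","h5t.png",(255,175,200,150))
for k in("window","beam"): print(pix("side",H+x_*(.075 if k=="window" else .155)+[0,0,.014]))
E
```

```text
False [6.71803868e-04 9.44243465e-05 8.52257323e-04]
0.042902598402954475 62.737812995910645
46.6417 0.04268759733509357 62.09311366081238 [ 4.38903409e-04 -9.68781535e-05  3.69391189e-04] [-1.79992938e+02  4.68850087e-02  1.73201194e+02] [180, 0, 173.2]
(np.float64(336.67115450871825), np.float64(170.45001601929232))
(np.float64(310.5147452206028), np.float64(162.0304159084671))
```

View pics/h5.png

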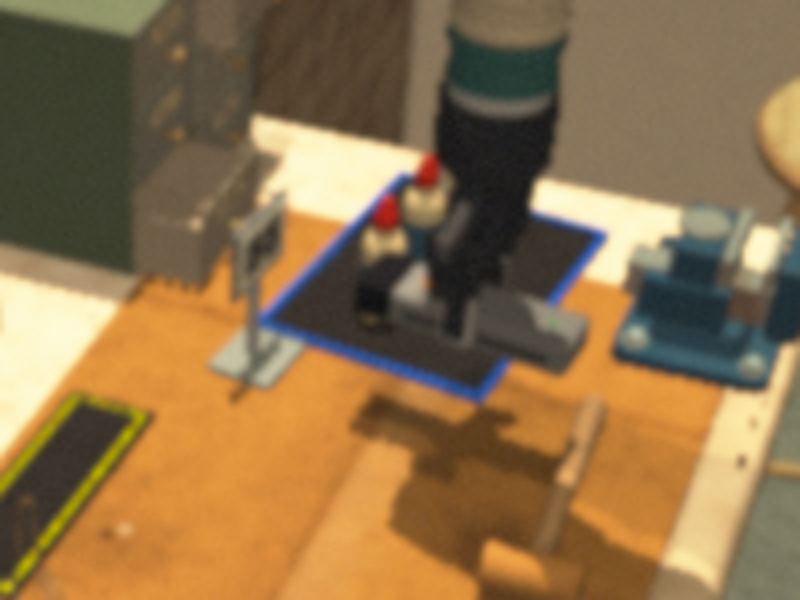

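View pics/h5t.png

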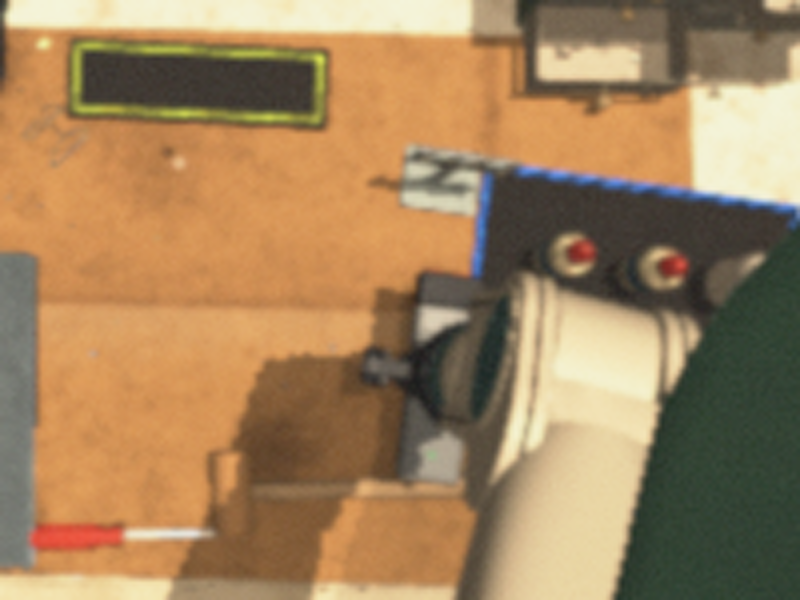

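The label's middle at side crop (259,247) matches the predicted beam point at (262,248). The nose's near edge is seen at about (359,296) against a predicted (351,303), so it is within about 5 mm. I'll hold, then lay the scanner back on the pad.

```bash
python3 - <<'E'
from scan import *
env.hold(2.5)
p,r=tool(H+[0,0,.06],YAW,180); env.move_l(p)
o=np.array([*pad[:2],.006])
p,r=tool(o+[0,0,.14],YP,180); env.move_pose(p,r)
p,r=tool(o+[0,0,.012],YP,180); env.move_l(p,rate=.12)
p,r=tool(o-[0,0,.006],YP,180); print(env.move_l(p,rate=.02,force_limit=4),env.state()["tool_pos"]-p)
env.hold(.2); env.set_gripper(.075); env.hold(.2)
p,r=tool(o+[0,0,.16],YP,180); env.move_l(p,rate=.15)
env.goto_joints([-10,-5,-40,60,0,0]); print(env.state()["t"])
snap("top","e6.png",(255,175,200,150)); snap("side","e6s.png",(225,100,200,150))
E
```

```text
True [-1.73869193e-05 -1.73570891e-05  6.78880779e-03]
56.7667
```

View pics/e6.png

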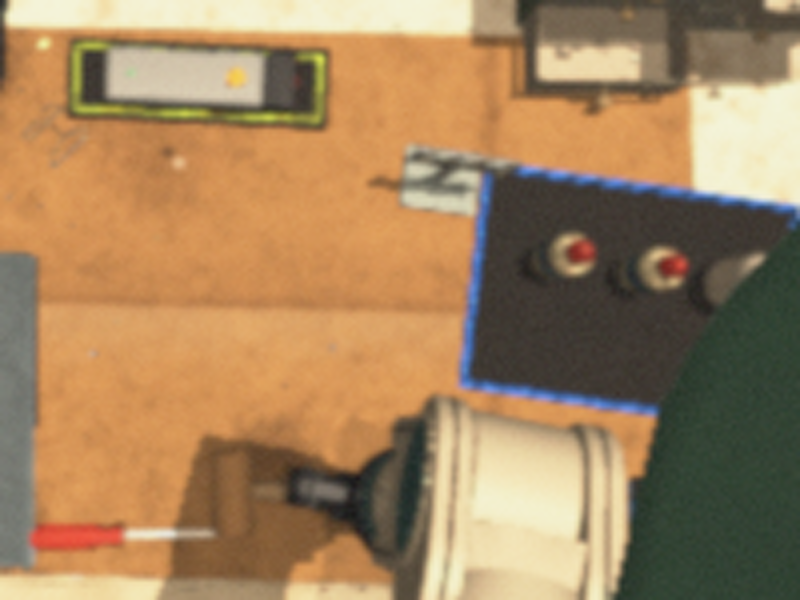

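View pics/e6s.png

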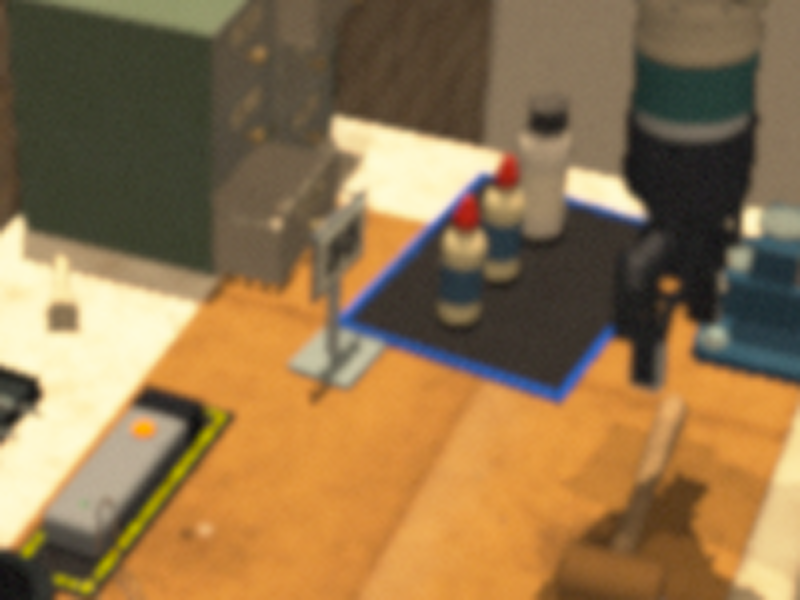

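The scanner lies on its pad at top crop (205,78), near the pad's centre at (199,84). All three bottles stand upright on the tray, and the arm touches nothing.

```bash
python3 -c "
from station import env
print(env.close_job())"
```

```text
the job is handed in; nothing more can be done
None
```

I handed the job in at about 57 s: all three bottles present stand upright on the tray, the scanner was held at the label for 2.5 s and laid back on its pad, and I kept the arm clear of the bell and lyre; no verdict was returned.

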